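# Lift a hot circuit board off the preheater and check its shield can with the drop gauge

## Robot

A 7-joint arm with a two-finger parallel gripper is mounted at the origin on the work surface. World frame = base frame: x ahead of the robot, y to its left, z up, the work surface at z = 0. Lengths are in m, angles in degrees, forces in N, time in s.
With the tool pointing down it reaches from about 0.425 to 0.875 m from the base axis. Payload 4.7 kg.
Tool frame: the origin (TCP) lies at the very end of the fingers, on their centre line; the grasp point (between the pads) lies 19 mm behind it (env.grasp_offset is the distance from the TCP to the grasp point, in m); z points along the fingers, y is the line along which they close (so a half turn about z gives the same grasp; the last joint's range is limited). The gripper opens to 87 mm and grips with 3 to 60 N. Pads are 19 mm wide; open, the fingers measure 117 mm over their backs; the gripper's body (75 mm by 190 mm) begins 51 mm behind the grasp point.
Start: joints at [-67.661, 18.392, -4.016, 83.108, 1.295, 78.541, -3.26], TCP at [0.239, 0.605, 0.223] pointing down, gripper open.
Joint ranges: [-163.93, 163.93], [-17.29, 119.83], [-79.2, 71.16], [3.27, 140.29], [-89.18, 269.18], [5.43, 117.66], [-154.24, 154.24]. Speed limits (degrees/s): [147.25, 147.25, 180, 180, 180, 180, 180].

## Interface

Orientations are given as [roll, pitch, yaw] about the fixed x, y, z axes, in that order (R = Rz(yaw) Ry(pitch) Rx(roll)).
In Python, from cell import env gives the robot as it stands. The module is installed in compiled form; this text tells all that it offers.
- The arm moves only by the tool drive_tool, never from a script. Its argument "moves" is one flat list of numbers, 5 for each row, row after row: the shift along the tool's x, y, z in units of 40 mm (1.0 is 40 mm), then the turn about the tool's z in units of 10 degrees (1.0 is 10 degrees), then the finger opening in mm, from 0 to 87. A call has 1 to 5 rows; each row is the pose to reach, as a shift and turn from the pose commanded when the call began, along the tool's axes at that moment; what a row does not reach only later rows make up. A row lasts 1/8 s, in which the tool goes at most 62.5 mm and 10.7 degrees, less where a joint would pass 70% of its speed; a pose out of reach is approached as far as the arm can. A call with a gripper value outside its range is refused whole. The fingers move at their own pace and stop on an object; "squeeze" is the grip in N (left out, the last holds). Time passes only in rows, so rows that repeat a pose let the fingers close. It gives the time, the measured TCP pose, the force, the opening and the grip force at its end, in the units of the state.
- env.get_obs(): the state, without advancing time (a new reading comes with each control period).
- env.read_camera(name): name is "side" or "top"; returns (picture, depth): 384x512x3 uint8, red, green, blue; 384x512 float32, m along the optical axis (not along the pixel's ray), 0 where there is no reading.
- env.camera_model(name): a dict with "K" (3x3 intrinsics, pixels), "k1" (the pictures are not rectified: a ray, as slopes to the right and down, at radius r is drawn at 1 + k1 r^2 times it, then the intrinsics apply), "rvec" (rotation vector, rad) and "tvec" (3), from world to camera coordinates, as OpenCV has them. Camera axes: x right, y down, z forward; pixel columns grow to the right and rows downward; lengths in m; the calibration is good to about 2 mm. A picture is of the moment at which its call begins. camera_model takes no time and is no camera call.
- env.sign_off(): hands the job in; it is judged then, once.
The state is a dict: "time_s": time; "qpos": joint angles; "joint_velocities": joint speeds; "effort": joint torques, N m; "tool_pos": TCP position; "tool_rot": TCP orientation; "force": force on the tool from outside, world axes, zero at the start; "wrist_torque": the same for the moment, N m; "grip_width": finger opening in m; "grasp_force": force on a finger pad.
Only numpy, scipy, OpenCV 4.12 (cv2) and the standard library are available. Lean on these libraries where they do the work, as an engineer would, in place of code of your own. Each camera call takes 0.05 s, during which the arm holds its last target. There are 200 camera calls.

## Task

The circuit board on the black preheater is hot: slide the orange-handled spatula under it, lift it off and lay it squarely on the two blue rails of the grey gauge stand, centred under the gauge foot, without the gripper or arm touching the board. Put the spatula back on its black rest as it lay before, then press the gauge's red cap down until the foot bears on the board's silver shield can, hold it there for a moment and let it spring back up. Leave the flux bottle, solder reel, tip cleaner and multimeter where they are.

Things in the scene. Friction and masses are not known exactly. Their poses are not given: they have to be found in the camera images.
- board: green circuit board 90 (x) x 84 (y) x 2 mm, 60 g or so, with a silver shield can 36 x 36 mm in the middle (its top 8 mm above the board's underside) and a white 10 x 40 mm connector near its +x edge. Origin: centre of the underside, z up. It starts on the preheater's two rails, a little off centre and askew
- preheater: fixed black preheater 150 (x) x 130 (y) mm, plate top at z = 40 mm; on it two white rails along x, 100 long, 8 wide, tops at z = 54 mm, centred at y = +-34 mm: a clear channel 60 mm wide, 14 mm deep under the board. Two stops 10 mm higher than the rails at x = 57 to 63 mm. Origin: centre of the underside; the front (-x) is open, the spatula enters along +x
- gauge_stand: fixed grey stand, base 150 (x) x 130 x 24 mm; two blue rails along x, 100 long, 8 wide, tops z = 60 mm, at y = +-34 mm (channel 60 wide, 36 deep); 10 mm stops at x = 57 to 63 mm; column x = 74 to 102 mm; overhead arm x = -15 to 95, 26 wide, z = 118 to 140 mm. Origin: centre of underside; front (-x) open. The board belongs with its origin at (0, 0, 60) mm, x axes parallel
- gauge (a joint): drop gauge on the stand's vertical axis (x = y = 0 of the stand): travel of its sprung foot in m, 0 = up (foot underside 98 mm above the bench), growing downwards to 0.040; the foot is a disc 12 mm across; spring 1.8 N at the top plus 60 N/m. It touches the shield can of a board lying on the rails at 0.030
- gauge_cap (a point): top centre of the gauge's red push cap, 30 mm across, 198 mm above the bench when up; the cap moves with the foot
- spatula: loose spatula, 140 g: steel blade 100 x 44 x 2.5 mm (x = -55 to +45 mm), neck rising from x = -55 to -76 mm, orange handle 18 wide (y), 16 tall (x = -175 to -75 mm, z = 32 to 48 mm). Origin: on the blade's underside, 45 mm behind its tip; x points to the tip, z up. It starts blade flat on the bench, handle end in the rest
- spatula_grip (a point): place to grip the spatula's handle, at (-115, 0, 40) mm of the spatula: mid-height of the handle, axes as the spatula
- spatula_tail (a point): point on the underside of the spatula's handle at (-160, 0, 32) mm of the spatula; lies on rest_seat when the spatula is on its rest
- tool_rest: fixed black spatula rest: saddle 20 mm long (x), floor 32 mm above the bench between two cheeks 28 mm apart that reach 48 mm high, 44 mm wide overall, on a foot 50 x 60 x 6 mm (x = -40 to +10 mm). Origin: on the bench under the saddle; +x is the way the blade points; the resting spatula's origin lies at x = 160 mm
- rest_seat (a point): centre of the saddle's floor, 32 mm above the bench
- flux_bottle: bystander: loose white bottle, 36 mm across, 100 mm high, standing; origin under its centre
- solder_reel: bystander: loose solder reel lying flat, 58 mm across, 40 mm high; origin under its centre
- tip_cleaner: bystander: loose black cup with copper wool, 80 mm across, 64 mm high; origin under its centre
- multimeter: bystander: loose yellow handheld meter lying flat, 180 (x) x 88 x 46 mm; origin under its centre
Not all that is in view belongs to the job. Of the things like the board, leave any that is pink or yellow; of the rest the larger one is meant.

How it is judged (in metres and radians):
On the way, in this order (a step that is already met when the one before it is completed fails the run):
1. the board is lifted clear of the preheater's rails on the spatula (z of board in the frame of preheater above 0.059 m and contact force between spatula and board above 0.2 N), for 0.2 s.
2. the board lies on the gauge stand's rails, centred and square, with the spatula no longer touching it (horizontal distance between board and gauge_stand below 0.012 m and angle between the x axis of board and the x axis of gauge_stand, either way round below 0.14 rad and z of board in the frame of gauge_stand between 0.057 and 0.063 m and contact force between spatula and board below 0.05 N), for 0.3 s.
3. the spatula is back on its rest (distance between spatula_tail and rest_seat below 0.016 m and angle between spatula's own z axis and vertical below 0.08 rad and contact force between the fingers and spatula below 0.05 N), for 0.2 s.
4. the gauge foot is held down on the shield can (value of joint gauge between 0.0272 and 0.0328 m and contact force between board and gauge_stand above 2 N), for 0.3 s.
At the end, for the whole second after the job is handed in: Board at rest on the stand's rails (underside 60 mm up, within 3 mm), centre within 12 mm of the stand's axis, turned under 0.14 rad; gauge back up (under 3 mm of travel); spatula at rest and level (0.08 rad) in its rest, tail point within 16 mm of the seat (horizontal distance between board and gauge_stand below 0.012 m and angle between the x axis of board and the x axis of gauge_stand, either way round below 0.14 rad and z of board in the frame of gauge_stand between 0.057 and 0.063 m and linear speed of each of board, spatula below 0.02 m/s and value of joint gauge below 0.003 m and distance between spatula_tail and rest_seat below 0.016 m and angle between spatula's own z axis and vertical below 0.08 rad); the robot touches nothing.
It fails at once if the gripper or arm touches the hot board (contact force between any of the fingers, the arm and board above 0.3 N).
It fails at once if a bystander is pushed more than 20 mm or knocked over (distance of any of flux_bottle, solder_reel, tip_cleaner, multimeter from where it was at the start of the episode above 0.02 m or angle between flux_bottle's own z axis and vertical above 0.5 rad).
It also fails if it takes over 72 s, if anything falls off the work surface, if the arm or the gripper's body presses on something with over 40 N, if the wrist force passes 120 N, or if a joint passes its speed limit or range.

## Working session

There is one attempt and no reset: what is moved stays moved. The work goes in short steps, Python scripts to look and compute and a tool call to move; the robot and the scene stay as the last step left them, time stands still between calls to the robot, and variables do not carry over. Pictures are saved under pics/ and viewed, at most 10 in all, crops included, and the job is handed in when it is done.

Besides the shell and the picture viewer there is one more tool, called by a JSON object that holds its "name" and its "arguments", one argument or row to a line. drive_tool: Moves the arm, as the interface text tells. Its arguments: {"type":"object","properties":{"moves":{"type":"array","items":{"type":"number"}},"squeeze":{"type":"number"}},"required":["moves"]}

```bash
mkdir -p pics; cat > h.py <<'E'
import numpy as np, cv2
from cell import env
def model(n):
    m=env.camera_model(n); R=cv2.Rodrigues(np.array(m["rvec"],float))[0]
    return np.array(m["K"]),m["k1"],R,np.array(m["tvec"],float).ravel()
def grab(n,f=None):
    p,d=env.read_camera(n)
    if f: cv2.imwrite("pics/"+f,cv2.cvtColor(p,cv2.COLOR_RGB2BGR))
    return p,d
def slopes(n,px):
    K,k1,R,t=model(n); 
    return cv2.undistortPoints(np.array(px,float).reshape(-1,1,2),K,np.array([k1,0,0,0,0.])).reshape(-1,2)
def onplane(n,px,z):
    K,k1,R,t=model(n); s=slopes(n,px); d=np.c_[s,np.ones(len(s))]@R; c=-R.T@t
    return c+d*((z-c[2])/d[:,2])[:,None]
def pts(n,px,depth):
    K,k1,R,t=model(n); s=slopes(n,px); X=np.c_[s,np.ones(len(s))]*np.array(depth)[:,None]
    return (X-t)@R
def proj(n,P):
    K,k1,R,t=model(n)
    return cv2.projectPoints(np.array(P,float).reshape(-1,1,3),cv2.Rodrigues(R)[0],t,K,np.array([k1,0,0,0,0.]))[0].reshape(-1,2)
def cloud(n,d):
    v,u=np.nonzero(d>0); return u,v,pts(n,np.c_[u,v],d[v,u])
E
python3 - <<'E'
from h import *
for n in("top","side"):
    p,d=grab(n,n+"0.png"); K,k,R,t=model(n); print(n,K[0,0],k,-R.T@t,R[2]); np.savez(n+"0.npz",p=p,d=d)
o=env.get_obs(); print(o["tool_pos"],o["tool_rot"],o["force"],o["time_s"],env.grasp_offset)
E
```

```text
top 393.85212825361185 -0.047478855336232334 [0.42431158 0.00217517 1.21721691] [ 0.10700187 -0.02705891 -0.99389055]
side 437.1991494695118 -0.12316971755311745 [ 0.38749135 -0.82652058  1.17309554] [ 0.09624923  0.6045891  -0.79070102]
[0.23843185 0.6041574  0.22156278] [-1.79901707e+02  5.85815698e-03  1.58470821e+02] [-0.21440615 -0.69308307 -0.42561839] 0.1 0.0187
```

View pics/top0.png

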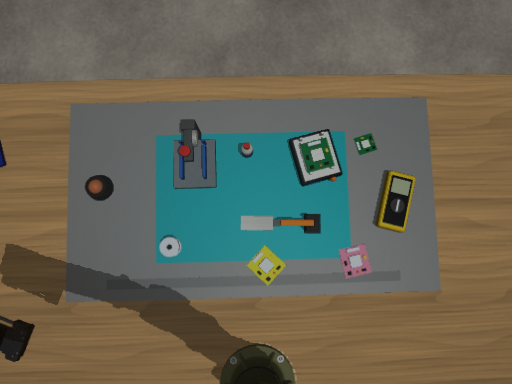

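View pics/side0.png

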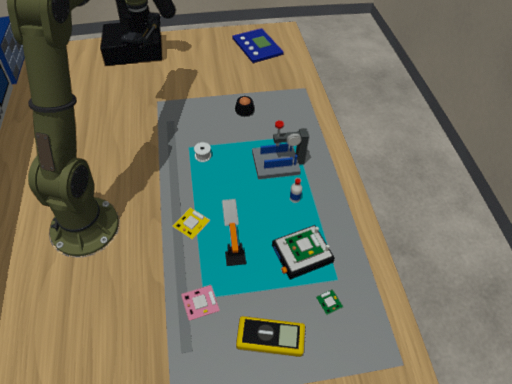

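The top view shows the spatula blade at (257,223) and its rest at (312,223). The board on the preheater is at (317,155), the stand at (195,163), and its cap at (185,151). A small green decoy is at (365,144). I'll enlarge these next.

```bash
python3 - <<'E'
from h import *
a=np.load("top0.npz")["p"][:,:,::-1]; b=np.load("side0.npz")["p"][:,:,::-1]
r=lambda i,x,y,w,h,:cv2.resize(i[y:y+h,x:x+w],(400,300),interpolation=cv2.INTER_CUBIC)
cv2.imwrite("pics/crop1.png",np.vstack([np.hstack([r(a,275,115,80,60+15*0),r(a,160,112,80,60+20*0)]),np.hstack([r(b,260,215,80,60),r(b,245,115,80,60)])]))
z=np.load("top0.npz"); u,v,P=cloud("top",z["d"]); 
for nm,c in(("blade",(257,223)),("handle",(300,223)),("can",(317,155)),("ph plate",(317,135)),("cap",(185,151)),("bench",(270,180)),("standbase",(195,170))):
    m=(abs(u-c[0])<2)&(abs(v-c[1])<2); print(nm,np.median(P[m],0).round(4))
E
```

```text
blade [ 0.4729 -0.015   0.0029]
handle [ 0.4674 -0.1422  0.0486]
can [ 0.6694 -0.1998  0.0603]
ph plate [ 0.7365 -0.2064  0.0389]
cap [0.6588 0.172  0.1981]
bench [ 0.6056 -0.0591  0.0021]
standbase [0.6397 0.1711 0.023 ]
```

View pics/crop1.png

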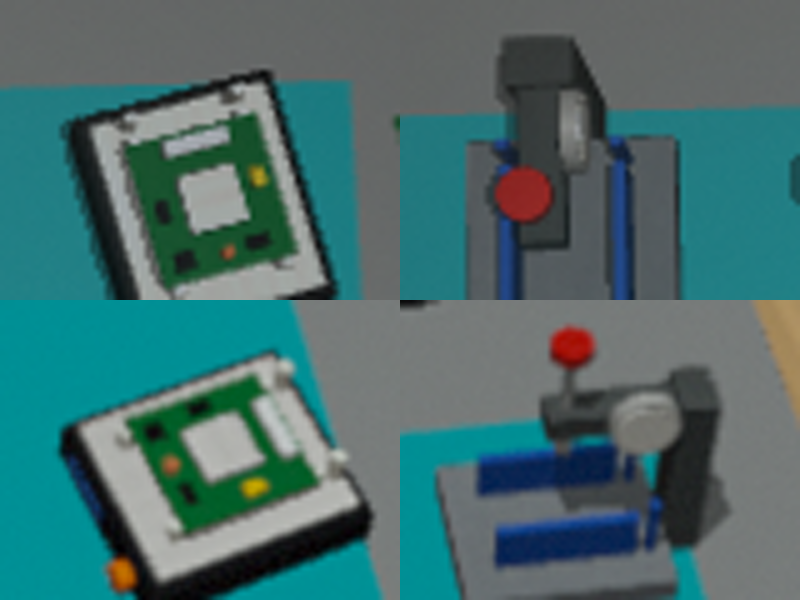

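The crops show both open fronts facing roughly world −x. The preheater is turned about 15° and the stand is nearly square. Next I'll measure the poses with masks.

```bash
cat >> h.py <<'E'
def big(mask,near=None,r=60,open_=False):
    m=mask.astype(np.uint8)
    if open_: m=cv2.morphologyEx(m,cv2.MORPH_CLOSE,np.ones((9,9)))
    cs=cv2.findContours(m,cv2.RETR_EXTERNAL,cv2.CHAIN_APPROX_NONE)[0]
    if near is not None: cs=[c for c in cs if np.hypot(*(c.reshape(-1,2).mean(0)-near))<r]
    return max(cs,key=cv2.contourArea).reshape(-1,2)
def rect(n,c,z):
    """min-area rectangle of a contour cast on the plane z: centre, size, long-axis angle"""
    (x,y),s,a=cv2.minAreaRect((onplane(n,c,z)[:,:2]*1000).astype(np.float32))
    if s[0]<s[1]: s=s[::-1]; a+=90
    return np.round([x,y,s[0],s[1],(a+90)%180-90],1)
def masks(p):
    h,s,v=cv2.split(cv2.cvtColor(p,cv2.COLOR_RGB2HSV)); h=h.astype(int)
    return dict(orange=(h>5)&(h<16)&(s>170)&(v>120),green=(h>50)&(h<75)&(s>100)&(v>40),blue=(h>108)&(h<125)&(s>120)&(v>50),
      red=((h<4)|(h>175))&(s>160)&(v>100),white=(s<40)&(v>150),black=(v<45),light=(s<60)&(v>120),v=v,s=s)
E
python3 - <<'E'
from h import *
ref={"top":dict(h=(298,223),b=(317,155),c=(185,151),bl=(257,223),st=(195,163)),"side":dict(h=(234,238),b=(304,245),c=(279,125),bl=(231,212),st=(280,160))}
for n in("top","side"):
    z=np.load(n+"0.npz"); M=masks(z["p"]); r=ref[n]; print(n)
    print("handle",rect(n,big(M["orange"],r["h"],20),.048))
    print("blade",rect(n,big(M["light"],r["bl"],15),.0025))
    g=big(cv2.morphologyEx(M["green"].astype(np.uint8),cv2.MORPH_CLOSE,np.ones((5,5))),r["b"],15); print("board",rect(n,g,.056))
    w=np.zeros(M["v"].shape,np.uint8); 
    can=big(M["light"]&(cv2.fillPoly(w,[g],1)>0),r["b"],8); print("can",rect(n,can,.062))
    c=big(M["red"],r["c"],12); print("cap",rect(n,c,.198))
    for c in cv2.findContours(M["blue"].astype(np.uint8),0,1)[0]:
        c=c.reshape(-1,2)
        if np.hypot(*(c.mean(0)-r["st"]))<40 and len(c)>4: print(" blue",rect(n,c,.060))
    m=M["white"]|M["green"]; print("plate",rect(n,big(m,r["b"],15),.040))
    print("dark",rect(n,big(M["v"]<70,(312,223) if n=="top" else(235,255),15),.03))
# depth based: stand base top (24), preheater plate(40) by height
for n in("top",):
    z=np.load(n+"0.npz"); u,v,P=cloud(n,z["d"])
    for nm,c,zz in(("base",(.64,.17),.024),("plate",(.67,-.2),.04)):
        m=(abs(P[:,2]-zz)<.005)&(np.hypot(P[:,0]-c[0],P[:,1]-c[1])<.115)
        k=np.zeros(z["d"].shape,np.uint8); k[v[m],u[m]]=1; print(nm,rect(n,big(cv2.morphologyEx(k,cv2.MORPH_CLOSE,np.ones((15,15)))),zz))
E
```

```text
top
handle [ 469.2 -133.3   95.6   14.9   88.4]
blade [474.4 -13.5  95.7  40.1  88.5]
board [ 671.6 -199.6   88.7   81.7   13.6]
can [ 671.6 -200.1   34.6   34.6   14.9]
cap [660.5 174.7  26.4  24.2  88.6]
 blue [ 6.442e+02  2.072e+02  6.350e+01  6.000e+00 -3.000e-01]
 blue [668.6 139.1 109.5   8.7   1.3]
 blue [ 7.157e+02  2.099e+02  1.840e+01  6.000e+00 -2.000e-01]
plate [ 672.5 -199.9  130.9  109.    14. ]
dark [ 468.6 -174.8   57.4   54.6   -2.5]
side
handle [474.4 -88.9  12.9   3.5 -24.7]
blade [476.2 -13.8 100.5  43.2  87.9]
board [ 673.5 -201.6   86.1   81.3   13.5]
can [ 673.1 -200.9   38.5   37.8  -75.6]
cap [661.1 169.4  27.3  25.9  24.8]
 blue [678.  -13.7   9.3   3.5 -41.4]
 blue [6.609e+02 1.254e+02 1.035e+02 3.560e+01 3.000e-01]
 blue [722.2 131.8  47.    7.8  71.3]
 blue [716.  182.3  14.6   3.5  77.6]
 blue [659.4 187.9  99.1  31.5   1.8]
plate [ 677.8 -199.1  140.   111.3   13.9]
dark [ 468.5 -187.2   72.2   56.7   87.9]
base [ 6.682e+02  1.734e+02  1.670e+02  1.293e+02 -1.000e-01]
plate [ 669.8 -199.8  146.9  127.6   14.5]
```

```bash
cat >> h.py <<'E'
def units(W,start=None):
    """rows from pose start (x,y,z mm,yaw) to world targets, in units of the moves"""
    if start is None:
        o=env.get_obs(); start=[*(np.array(o["tool_pos"])*1000),o["tool_rot"][2]]
    print("from",np.round(start,1)); a=np.radians(start[3]); A=np.array([[np.cos(a),np.sin(a),0],[np.sin(a),-np.cos(a),0],[0,0,-1]])
    for w in W: print(w,np.round(A@(np.array(w[:3])-start[:3])/40,3),round(-((w[3]-start[3]+180)%360-180)/10,2))
E
python3 - <<'E'
from h import *
s=[238.8,604.8,222.5,158.5]
units([[450,250,222,120],[470.6,-123.5,150,88]],s)
E
```

```text
from [238.8 604.8 222.5 158.5]
[450, 250, 222, 120] [-8.163 -6.318  0.012] 3.85
[470.6, -123.5, 150, 88] [-12.065 -14.817   1.812] 7.05
```

{"name": "drive_tool", "arguments": {
  "moves": [-8.16,-6.32,0,3.85,60,-8.16,-6.32,0,3.85,60,-8.16,-6.32,0,3.85,60,-8.16,-6.32,0,3.85,60,-8.16,-6.32,0,3.85,60]
}}

```text
time_s: 0.72
tool_pos: [0.3988, 0.3339, 0.2223]
tool_rot: [-180.0, -0.0, 119.9]
force: [0.3, 0.1, -0.5]
grip_width: 0.0605
grasp_force: 0.0
```

```bash
python3 - <<'E'
from h import *
units([[470.6,-123.5,150,88]])
print(env.get_obs()["qpos"])
E
```

```text
from [398.8 333.9 222.3 119.9]
[470.6, -123.5, 150, 88] [-10.807  -4.15    1.808] 3.19
[-52.70568349   2.42513359  10.15990377 101.82081741  -0.4445925
  75.79221281 -12.52238913]
```

{"name": "drive_tool", "arguments": {
  "moves": [-10.8,-4.15,0,3.2,60,-10.8,-4.15,0,3.2,60,-10.8,-4.15,0,3.2,60,-10.8,-4.15,0,3.2,60,-10.8,-4.15,0,3.2,60]
}}

```text
time_s: 1.35
tool_pos: [0.4466, 0.0252, 0.2224]
tool_rot: [180.0, -0.0, 88.0]
force: [0.7, 0.1, -0.8]
grip_width: 0.06
grasp_force: 0.0
```

```bash
python3 - <<'E'
from h import *
units([[470.6,-123.5,100,88],[470.6,-123.5,21,88]])
E
```

```text
from [446.6  25.2 222.4  88. ]
[470.6, -123.5, 100, 88] [-3.695  0.731  3.061] -0.0
[470.6, -123.5, 21, 88] [-3.695  0.731  5.036] -0.0
```

{"name": "drive_tool", "arguments": {
  "moves": [-3.7,0.73,1,0,60,-3.7,0.73,2,0,60,-3.7,0.73,3,0,60,-3.7,0.73,3,0,60,-3.7,0.73,3,0,60]
}}

```text
time_s: 1.98
tool_pos: [0.4703, -0.1212, 0.1022]
tool_rot: [-179.9, 0.0, 87.9]
force: [-0.6, 0.5, -0.0]
grip_width: 0.0597
grasp_force: 0.0
```

```bash
python3 - <<'E'
from h import *
units([[470.6,-123.5,21,88]])
p,d=grab("side","s1.png")
cv2.imwrite("pics/s1c.png",cv2.resize(cv2.cvtColor(p,cv2.COLOR_RGB2BGR)[180:290,170:310],(700,550),interpolation=cv2.INTER_CUBIC))
E
```

```text
from [ 470.3 -121.2  102.2   87.9]
[470.6, -123.5, 21, 88] [-0.057  0.011  2.029] -0.01
```

View pics/s1c.png

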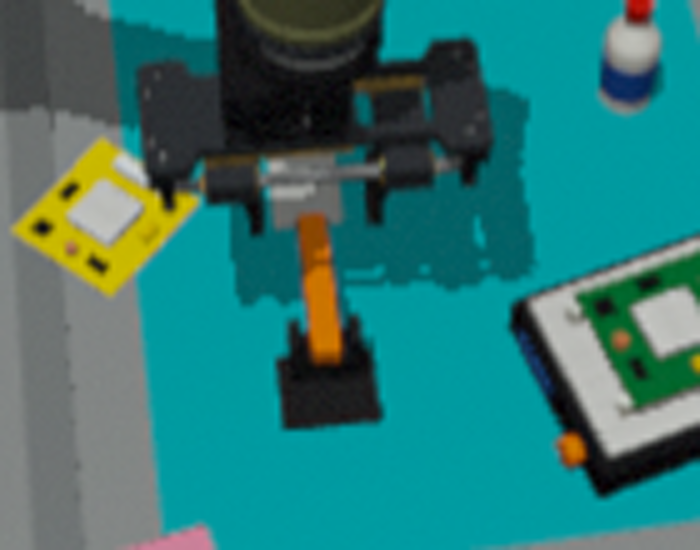

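The fingers at crop (258,225) and (375,210) straddle the orange handle at (316,280). I'll go down and grip.

{"name": "drive_tool", "arguments": {
  "moves": [0,0,1,0,60,0,0,1.9,0,60,0,0,2.02,0,60,0,0,2.02,0,5,0,0,2.02,0,5],
  "squeeze": 60
}}

```text
time_s: 2.65
tool_pos: [0.4725, -0.1214, 0.0236]
tool_rot: [179.8, -0.0, 88.0]
force: [0.1, 0.4, 0.2]
grip_width: 0.0473
grasp_force: 0.0
```

{"name": "drive_tool", "arguments": {
  "moves": [0,0,0,0,5,0,0,0,0,5,0,0,0,0,5,0,0,0,0,5]
}}

```text
time_s: 3.15
tool_pos: [0.4709, -0.1217, 0.022]
tool_rot: [180.0, -0.0, 88.0]
force: [-0.2, 0.5, 1.6]
grip_width: 0.0173
grasp_force: 60.0
```

```bash
python3 - <<'E'
from h import *
s=[470.9,-121.7,22,88]
units([[407.5,-267,122,14.2]],s)
units([[407.5,-267,122,14.2]],[470.9,-121.7,122,88])
E
```

```text
from [ 470.9 -121.7   22.    88. ]
[407.5, -267, 122, 14.2] [-3.686 -1.457 -2.5  ] 7.38
from [ 470.9 -121.7  122.    88. ]
[407.5, -267, 122, 14.2] [-3.686 -1.457  0.   ] 7.38
```

{"name": "drive_tool", "arguments": {
  "moves": [0,0,-0.5,0,5,0,0,-1,0,5,0,0,-1.75,0,5,0,0,-2.5,0,5,0,0,-2.5,0,5]
}}

```text
time_s: 3.78
tool_pos: [0.4722, -0.1219, 0.1235]
tool_rot: [179.8, -0.0, 88.0]
force: [1.3, 0.4, -0.7]
grip_width: 0.0168
grasp_force: 60.0
```

{"name": "drive_tool", "arguments": {
  "moves": [-0.4,-0.15,0,0.8,5,-0.8,-0.3,0,1.6,5,-1.2,-0.45,0,2.4,5,-1.6,-0.6,0,3.2,5,-2,-0.75,0,4,5]
}}

```text
time_s: 4.4
tool_pos: [0.4366, -0.2007, 0.1202]
tool_rot: [-179.9, 0.1, 47.7]
force: [-0.1, -0.1, -2.4]
grip_width: 0.0173
grasp_force: 60.0
```

```bash
python3 - <<'E'
from h import *
units([[407.5,-267,122,14.2]])
E
```

```text
from [ 436.6 -200.7  120.2   47.7]
[407.5, -267, 122, 14.2] [-1.716  0.578 -0.045] 3.35
```

{"name": "drive_tool", "arguments": {
  "moves": [-0.4,0.14,0,0.8,5,-0.8,0.28,0,1.6,5,-1.2,0.42,0,2.4,5,-1.72,0.58,0,3.35,5,-1.72,0.58,0,3.35,5]
}}

```text
time_s: 5.03
tool_pos: [0.4073, -0.2682, 0.1205]
tool_rot: [-180.0, 0.1, 14.4]
force: [0.2, 0.2, -2.0]
grip_width: 0.0175
grasp_force: 60.0
```

{"name": "drive_tool", "arguments": {
  "moves": [0,0,0.5,0,5,0,0,1,0,5,0,0,1.3,0,5,0,0,1.3,0,5]
}}

```text
time_s: 5.52
tool_pos: [0.4084, -0.2663, 0.0687]
tool_rot: [-179.9, 0.1, 14.6]
force: [0.4, 0.2, -0.9]
grip_width: 0.0174
grasp_force: 60.0
```

```bash
cat > m.py <<'E'
from h import *
o=env.get_obs(); print(np.round(o["tool_pos"],4),np.round(o["tool_rot"],2),o["qpos"].round(1))
for n in("top","side"):
    p,d=grab(n,"a_%s.png"%n); M=masks(p); u,v,P=cloud(n,d)
    a=np.radians(o["tool_rot"][2]); f=np.array([np.cos(a),np.sin(a)]); Q=(P[:,:2]-np.array(o["tool_pos"])[:2])*1000
    xs=Q@f; ys=Q@[-f[1],f[0]]
    lm=M["light"][v,u]
    print(n)
    for x in range(50,160,15):
        k=(abs(xs-x)<7.5)&(abs(ys)<35)&(P[:,2]>.03)&(P[:,2]<.09)&lm
        if k.sum()>3: print(x,k.sum(),"z",np.round(np.median(P[k,2])*1000,1),"y",np.round([ys[k].min(),np.median(ys[k]),ys[k].max()],1))
E
python3 m.py
```

```text
[ 0.4084 -0.2663  0.0687] [-1.7993e+02  1.4000e-01  1.4560e+01] [-18.9   9.   52.6 117.3  -8.4  57.7 -37.5]
top
65 11 z 48.4 y [-22.9 -14.9  -5.2]
80 38 z 47.9 y [-23.6 -12.7   3.3]
95 39 z 47.5 y [-24.3 -11.8   1.3]
110 47 z 47.8 y [-22.8  -9.6   8.8]
125 71 z 48.1 y [-23.9  -2.   20. ]
140 69 z 48.1 y [-23.3  -1.1  20.2]
155 50 z 47.5 y [-22.4  -1.9  19.1]
side
65 6 z 47.6 y [-23.6 -18.5  -7.1]
80 38 z 47.7 y [-25.6 -11.9   3.4]
95 45 z 48.2 y [-26.  -13.2   3.6]
110 49 z 48.3 y [-23.4 -10.5  12.7]
125 71 z 48.3 y [-25.3  -2.9  20.2]
140 74 z 48.1 y [-24.8  -2.7  21.1]
155 63 z 47.1 y [-23.7  -2.1  20.3]
```

The blade is level, with its top at about 48 mm and 2 mm right of the tool line, so the heading is good. Inserting now.

{"name": "drive_tool", "arguments": {
  "moves": [0.4,0,0,0.02,5,0.8,0,0,0.02,5,1.2,0,0,0.02,5,1.6,0,0,0.02,5,2.0,0,0,0.02,5]
}}

```text
time_s: 6.25
tool_pos: [0.4878, -0.2468, 0.0696]
tool_rot: [180.0, 0.0, 14.3]
force: [0.3, 0.2, -1.7]
grip_width: 0.0176
grasp_force: 60.0
```

{"name": "drive_tool", "arguments": {
  "moves": [0.4,0,0,0,5,0.8,0,0,0,5,1.2,0,0,0,5,1.6,0,0,0,5,1.95,0,0,0,5]
}}

```text
time_s: 6.88
tool_pos: [0.5633, -0.2276, 0.0697]
tool_rot: [-180.0, -0.0, 14.3]
force: [-0.1, 0.7, -2.0]
grip_width: 0.0174
grasp_force: 60.0
```

{"name": "drive_tool", "arguments": {
  "moves": [0,0,0,0,5]
}}

```text
time_s: 7.0
tool_pos: [0.5633, -0.2273, 0.0697]
tool_rot: [180.0, -0.0, 14.4]
force: [-0.1, 0.1, -1.7]
grip_width: 0.0172
grasp_force: 60.0
```

```bash
cat > b.py <<'E'
import sys
from h import *
zt=float(sys.argv[1]); c=[float(sys.argv[2]),float(sys.argv[3])]
o=env.get_obs(); print(np.round(o["tool_pos"],4),np.round(o["tool_rot"],2),np.round(o["force"],1))
for n in("top","side"):
    p,d=grab(n,"b_%s.png"%n); M=masks(p); px=proj(n,[[*c,zt]])[0]
    g=big(cv2.morphologyEx(M["green"].astype(np.uint8),cv2.MORPH_CLOSE,np.ones((5,5))),px,25); print(n,"board",rect(n,g,zt))
    w=np.zeros(M["v"].shape,np.uint8)
    try: print("can",rect(n,big(M["light"]&(cv2.fillPoly(w,[g],1)>0),px,12),zt+.006))
    except Exception as e: print(e)
    u,v,P=cloud(n,d); k=np.hypot(P[:,0]-c[0],P[:,1]-c[1])<.014; print("can z",np.median(P[k,2]).round(4))
E
python3 b.py .056 .672 -.2003
```

```text
[ 0.5633 -0.2273  0.0697] [179.99  -0.    14.36] [-0.1  0.1 -1.7]
top board [ 671.5 -199.7   88.8   81.7   13.6]
can [ 671.8 -200.7   34.8   34.6  -75.1]
can z 0.0626
side board [ 672.7 -201.6   87.2   81.6   14. ]
can [ 673.1 -201.2   38.5   37.6  -76. ]
can z 0.0606
```

{"name": "drive_tool", "arguments": {
  "moves": [0,0,-0.1,0,5,0,0,-0.2,0,5,0,0,-0.3,0,5,0,0,-0.45,0,5,0,0,-0.6,0,5]
}}

```text
time_s: 7.72
tool_pos: [0.5622, -0.228, 0.0943]
tool_rot: [180.0, -0.0, 14.3]
force: [0.6, -0.2, -1.8]
grip_width: 0.0175
grasp_force: 60.0
```

{"name": "drive_tool", "arguments": {
  "moves": [0,0,-0.15,0,5,0,0,-0.3,0,5,0,0,-0.4,0,5,0,0,-0.4,0,5]
}}

```text
time_s: 8.22
tool_pos: [0.5624, -0.228, 0.1101]
tool_rot: [180.0, -0.0, 14.3]
force: [-0.6, 0.3, -1.0]
grip_width: 0.0172
grasp_force: 60.0
```

```bash
python3 b.py .091 .672 -.2003
```

```text
[ 0.5624 -0.228   0.1101] [ 1.7999e+02 -4.0000e-02  1.4270e+01] [-0.6  0.3 -1. ]
top board [ 673.3 -200.8   88.8   84.7   13.8]
can [ 673.  -199.9   35.1   34.9   13.1]
can z 0.0967
side board [ 675.5 -201.    85.7   79.5   13.5]
can [ 674.2 -200.3   38.4   37.1  -76.8]
can z 0.0958
```

The board is up and sits 114 mm ahead of the TCP, nearly aligned with the blade. Backing out next.

{"name": "drive_tool", "arguments": {
  "moves": [-0.3,0,0,0,5,-0.8,0,0,0,5,-1.4,0,0,0,5,-2,0,0,0,5,-2.5,0,0,0,5]
}}

```text
time_s: 8.95
tool_pos: [0.4631, -0.2532, 0.1094]
tool_rot: [-180.0, 0.0, 14.2]
force: [-0.3, 0.5, -1.6]
grip_width: 0.0173
grasp_force: 60.0
```

{"name": "drive_tool", "arguments": {
  "moves": [-0.3,0,0,0,5,-0.45,0,0,0,5,-0.45,0,0,0,5]
}}

```text
time_s: 9.32
tool_pos: [0.4479, -0.257, 0.1099]
tool_rot: [-180.0, -0.0, 14.3]
force: [-0.1, -0.0, -2.1]
grip_width: 0.0173
grasp_force: 60.0
```

```bash
python3 - <<'E'
from h import *
units([[446,171.6,108,1]])
E
```

```text
from [ 447.9 -257.   109.9   14.3]
[446, 171.6, 108, 1] [  2.595 -10.396   0.046] 1.33
```

{"name": "drive_tool", "arguments": {
  "moves": [0.06,-0.24,0,0,5,0.18,-0.72,0,0,5,0.33,-1.32,0,0,5,0.48,-1.92,0,0,5,0.63,-2.52,0,0,5]
}}

```text
time_s: 9.95
tool_pos: [0.4478, -0.1513, 0.1098]
tool_rot: [180.0, -0.0, 14.3]
force: [0.5, -0.3, -1.8]
grip_width: 0.0175
grasp_force: 60.0
```

{"name": "drive_tool", "arguments": {
  "moves": [0.15,-0.6,0,0,5,0.3,-1.2,0,0,5,0.45,-1.8,0,0,5,0.6,-2.4,0,0,5,0.75,-3,0,0,5]
}}

```text
time_s: 10.58
tool_pos: [0.447, -0.0276, 0.1099]
tool_rot: [-180.0, -0.0, 14.3]
force: [0.5, 0.1, -2.1]
grip_width: 0.0175
grasp_force: 60.0
```

{"name": "drive_tool", "arguments": {
  "moves": [0.15,-0.6,0,0.2,5,0.3,-1.2,0,0.5,5,0.45,-1.8,0,0.8,5,0.6,-2.4,0,1.1,5,0.75,-3,0,1.33,5]
}}

```text
time_s: 11.2
tool_pos: [0.4461, 0.0961, 0.1097]
tool_rot: [-180.0, 0.0, 1.0]
force: [0.3, 0.5, -1.8]
grip_width: 0.0175
grasp_force: 60.0
```

```bash
python3 - <<'E'
from h import *
units([[446,171.6,100,1]])
E
```

```text
from [446.1  96.1 109.7   1. ]
[446, 171.6, 100, 1] [ 0.028 -1.887  0.244] -0.0
```

{"name": "drive_tool", "arguments": {
  "moves": [0,-0.5,0.1,0,5,0,-1,0.2,0,5,0,-1.5,0.3,0,5,0,-1.89,0.39,0,5,0,-1.89,0.39,0,5]
}}

```text
time_s: 11.82
tool_pos: [0.4447, 0.1709, 0.0937]
tool_rot: [180.0, 0.0, 1.1]
force: [-0.0, -1.1, -1.8]
grip_width: 0.0176
grasp_force: 60.0
```

```bash
python3 b.py .075 .56 .173; cp pics/b_top.png pics/carry_top.png
```

```text
[0.4447 0.1709 0.0937] [1.7996e+02 4.0000e-02 1.1000e+00] [-0.  -1.1 -1.8]
top board [ 5.592e+02  1.728e+02  8.760e+01  8.180e+01 -3.000e-01]
can [558.7 173.6  35.1  31.9  -0.6]
can z 0.0808
side board [561.8 168.6  87.9  81.6   1.5]
can [561.8 170.4  39.2  36.1 -88.4]
can z 0.0742
```

{"name": "drive_tool", "arguments": {
  "moves": [0.3,0,0,0,5,0.8,0,0,0,5,1.4,0,0,0,5,2,0.02,0,0,5,2.51,0.02,0,0,5]
}}

```text
time_s: 12.55
tool_pos: [0.5476, 0.1696, 0.0944]
tool_rot: [180.0, -0.1, 0.9]
force: [-0.4, -0.2, -2.1]
grip_width: 0.0175
grasp_force: 60.0
```

{"name": "drive_tool", "arguments": {
  "moves": [0,0,0,0,5,0,0,0.1,0,5,0,0,0.2,0,5,0,0,0.25,0,5]
}}

```text
time_s: 13.05
tool_pos: [0.5447, 0.1708, 0.0838]
tool_rot: [-180.0, 0.0, 1.0]
force: [-0.1, 0.9, -2.2]
grip_width: 0.0176
grasp_force: 60.0
```

```bash
python3 b.py .065 .661 .172; python3 -c "
import cv2
a=cv2.imread('pics/b_top.png')[110:210,140:240];b=cv2.imread('pics/b_side.png')[100:200,220:320]
import numpy as np
cv2.imwrite('pics/p1.png',np.hstack([cv2.resize(i,(400,400),interpolation=2) for i in(a,b)]))"
```

```text
[0.5447 0.1708 0.0838] [-1.7999e+02  4.0000e-02  9.9000e-01] [-0.1  0.9 -2.2]
top board [660.1 158.8  87.6  53.2  -0.7]
max() iterable argument is empty
can z 0.1884
side board [661.5 170.9  88.8  78.7   4. ]
can [695.3 148.7   0.    0.    0. ]
can z 0.1369
```

View pics/p1.png

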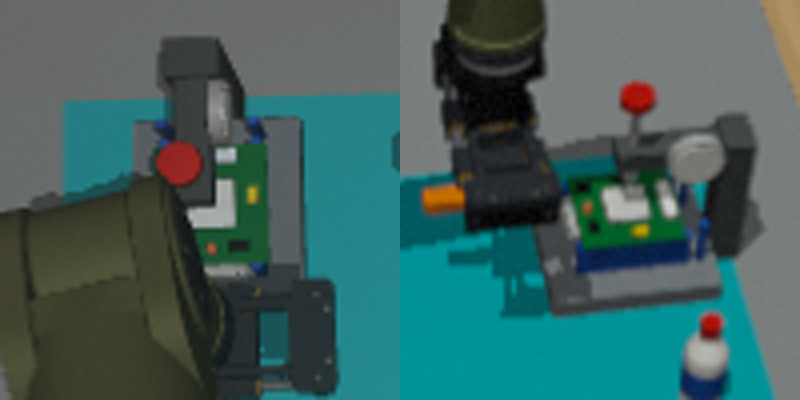

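The board sits under the foot over the rails, with its can at (625,205) in the right-hand crop. Lowering now.

{"name": "drive_tool", "arguments": {
  "moves": [0,0,0.06,0,5,0,0,0.12,0,5,0,0,0.18,0,5,0,0,0.25,0,5,0,0,0.33,0,5]
}}

```text
time_s: 13.78
tool_pos: [0.5455, 0.1707, 0.0708]
tool_rot: [-180.0, -0.0, 1.0]
force: [0.6, 0.6, -1.6]
grip_width: 0.0173
grasp_force: 60.0
```

{"name": "drive_tool", "arguments": {
  "moves": [0,0,0.1,0,5,0,0,0.15,0,5,0,0,0.15,0,5]
}}

```text
time_s: 14.15
tool_pos: [0.5454, 0.1707, 0.0648]
tool_rot: [180.0, 0.0, 1.0]
force: [0.2, -0.4, -1.1]
grip_width: 0.0172
grasp_force: 60.0
```

```bash
python3 b.py .062 .661 .172; python3 -c "
from h import *
p,d=cv2.imread('pics/b_side.png'),0
z=env.read_camera('side')[1];u,v,P=cloud('side',z);g=masks(p[:,:,::-1].copy())['green'][v,u]&(np.hypot(P[:,0]-.661,P[:,1]-.172)<.06);print('board top z',np.median(P[g,2]))"
```

```text
[0.5454 0.1707 0.0648] [1.7999e+02 2.0000e-02 9.7000e-01] [ 0.2 -0.4 -1.1]
top board [660.7 157.7  87.8  50.4  -0.7]
max() iterable argument is empty
can z 0.1897
side board [662.9 173.1  87.8  82.2   0.9]
can [661.4 170.4  40.3  37.5  -7.9]
can z 0.1369
board top z 0.05911303264372775
```

The board is on the rails at about (662,172). Withdrawing the spatula.

{"name": "drive_tool", "arguments": {
  "moves": [-0.4,0,0,0,5,-1,0,0,0,5,-1.7,0,0,0,5,-2.4,0,0,0,5,-3.0,0,0,0,5]
}}

```text
time_s: 14.92
tool_pos: [0.4233, 0.1686, 0.0648]
tool_rot: [-180.0, 0.0, 1.0]
force: [-0.4, 0.4, -1.5]
grip_width: 0.0173
grasp_force: 60.0
```

{"name": "drive_tool", "arguments": {
  "moves": [-0.2,0,-0.5,0,5,-0.2,0,-1,0,5,-0.2,0,-1.5,0,5,-0.2,0,-1.5,0,5]
}}

```text
time_s: 15.42
tool_pos: [0.4177, 0.1691, 0.1262]
tool_rot: [-179.9, -0.1, 1.0]
force: [-0.2, -0.1, -2.5]
grip_width: 0.0176
grasp_force: 60.0
```

```bash
python3 b.py .062 .661 .172; python3 - <<'E'
from h import *
units([[470.9,-121.7,122,88]])
E
```

```text
[0.4177 0.1691 0.1262] [-1.7985e+02 -1.4000e-01  1.0000e+00] [-0.2 -0.1 -2.5]
top board [660.9 172.7  87.8  80.3  -0.7]
max() iterable argument is empty
can z 0.1421
side board [661.8 171.9  87.7  83.8   3.8]
can [661.4 170.4  40.3  37.5  -7.9]
can z 0.1372
from [416.7 168.4 124.4   1. ]
[470.9, -121.7, 122, 88] [1.231 7.275 0.061] -8.7
```

{"name": "drive_tool", "arguments": {
  "moves": [0.12,0.6,0,-0.8,5,0.25,1.3,0,-1.7,5,0.4,2,0,-2.6,5,0.5,2.8,0,-3.5,5,0.6,3.6,0,-4.4,5]
}}

```text
time_s: 16.15
tool_pos: [0.4429, 0.0238, 0.1237]
tool_rot: [-180.0, 0.1, 45.3]
force: [-0.7, 0.9, -1.6]
grip_width: 0.0175
grasp_force: 60.0
```

```bash
python3 - <<'E'
from h import *
units([[470.9,-121.7,122,88]])
E
```

```text
from [442.9  23.8 123.7  45.3]
[470.9, -121.7, 122, 88] [-2.093  3.056  0.043] -4.27
```

{"name": "drive_tool", "arguments": {
  "moves": [-0.4,0.6,0,-0.85,5,-0.85,1.2,0,-1.7,5,-1.3,1.9,0,-2.6,5,-1.7,2.5,0,-3.4,5,-2.09,3.05,0,-4.27,5]
}}

```text
time_s: 16.77
tool_pos: [0.4702, -0.1213, 0.1238]
tool_rot: [-179.9, 0.0, 87.9]
force: [0.5, 1.2, -1.8]
grip_width: 0.0174
grasp_force: 60.0
```

{"name": "drive_tool", "arguments": {
  "moves": [0,0,0,0,5,0,0,0,0,5]
}}

```text
time_s: 17.02
tool_pos: [0.4703, -0.1195, 0.1241]
tool_rot: [-179.9, -0.0, 87.6]
force: [-0.8, 0.1, -2.5]
grip_width: 0.0169
grasp_force: 60.0
```

```bash
python3 - <<'E'
from h import *
units([[470.9,-121.7,42,88],[470.9,-121.7,22,88]])
z=.1015
for n in("top","side"):
    p,d=grab(n,"r_%s.png"%n); M=masks(p); c=proj(n,[[.475,-.01,z]])[0]
    try: print(n,c,rect(n,big(M["light"],c,25),z))
    except Exception as e: print(e)
    print(rect(n,big(M["orange"],proj(n,[[.469,-.15,.15]])[0],20),.148))
E
```

```text
from [ 470.3 -119.5  124.1   87.6]
[470.9, -121.7, 42, 88] [-0.053  0.018  2.052] -0.04
[470.9, -121.7, 22, 88] [-0.053  0.018  2.552] -0.04
top [255.68539044 220.85595591] [456.6 -48.6  19.8  11.3  88.4]Traceback (most recent call last):
  File "<stdin>", line 8, in <module>
  File "h.py", line 29, in big
    return max(cs,key=cv2.contourArea).reshape(-1,2)
           ~~~^^^^^^^^^^^^^^^^^^^^^^^^
ValueError: max() iterable argument is empty
```

{"name": "drive_tool", "arguments": {
  "moves": [-0.03,0.01,0.5,0,5,-0.03,0.01,1,0,5,-0.03,0.01,1.5,0,5,-0.03,0.01,1.75,0,5,-0.03,0.01,1.75,0,5]
}}

```text
time_s: 17.7
tool_pos: [0.4709, -0.121, 0.0544]
tool_rot: [-179.9, 0.0, 87.7]
force: [-0.1, 0.2, -2.1]
grip_width: 0.017
grasp_force: 60.0
```

```bash
sed -i 's/P\[:,2\]>.03/P[:,2]>.02/' m.py; python3 m.py
```

```text
[ 0.4709 -0.121   0.0544] [-179.92    0.     87.7 ] [-35.7  10.1  50.9 118.2  -9.4  55.9  17.8]
top
65 17 z 35.3 y [12.1 18.  21. ]
80 39 z 34.0 y [-8.9 12.1 21.3]
95 17 z 32.6 y [ 3.3 15.3 21.4]
side
```

{"name": "drive_tool", "arguments": {
  "moves": [0,0,0.25,0,5,0,0,0.5,0,5,0,0,0.65,0,5,0,0,0.75,0,5,0,0,0.78,0,5]
}}

```text
time_s: 18.42
tool_pos: [0.4712, -0.1217, 0.0235]
tool_rot: [-180.0, 0.0, 87.7]
force: [0.1, 0.2, -0.8]
grip_width: 0.0173
grasp_force: 60.0
```

{"name": "drive_tool", "arguments": {
  "moves": [0,0,0.02,0,5,0,0,0.02,0,5],
  "squeeze": 10
}}

```text
time_s: 18.68
tool_pos: [0.4715, -0.1217, 0.0231]
tool_rot: [180.0, -0.0, 87.7]
force: [0.2, -0.2, -1.8]
grip_width: 0.0179
grasp_force: 10.0
```

{"name": "drive_tool", "arguments": {
  "moves": [0,0,0.03,0,5,0,0,0.03,0,26,0,0,0.03,0,40,0,0,0.03,0,50,0,0,0.03,0,50]
}}

```text
time_s: 19.3
tool_pos: [0.4714, -0.1216, 0.0218]
tool_rot: [180.0, -0.0, 87.7]
force: [0.5, -0.9, -0.3]
grip_width: 0.0464
grasp_force: 0.0
```

{"name": "drive_tool", "arguments": {
  "moves": [0,0,-0.4,0,50,0,0,-1.2,0,50,0,0,-2.4,0,50,0,0,-3.6,0,50,0,0,-5,0,50]
}}

```text
time_s: 19.92
tool_pos: [0.4708, -0.122, 0.224]
tool_rot: [180.0, -0.0, 87.6]
force: [0.4, 0.1, -0.2]
grip_width: 0.05
grasp_force: 0.0
```

{"name": "drive_tool", "arguments": {
  "moves": [2,1.5,0,0,0,3,2.5,0,0,0,5,2.5,0,0,0,6,2.5,0,0,0]
}}

```text
time_s: 20.42
tool_pos: [0.579, 0.0955, 0.223]
tool_rot: [179.9, 0.0, 87.6]
force: [0.6, -0.3, 0.4]
grip_width: 0.0181
grasp_force: 0.0
```

```bash
python3 - <<'E'
from h import *
ref={"top":dict(h=(298,223),c=(185,151),bl=(257,223)),"side":dict(h=(234,238),c=(279,125),bl=(231,212))}
for n in("top","side"):
    p,d=grab(n,"q_%s.png"%n); M=masks(p); r=ref[n]; print(n)
    for k,m,z,R in(("h","orange",.048,25),("bl","light",.0025,15),("c","red",.198,15)):
        try: print(k,rect(n,big(M[m],r[k],R),z))
        except Exception as e: print(k,e)
units([[600,100,232,88]])
E
python3 b.py .062 .661 .172
python3 -c "
import cv2,numpy as np
a=cv2.imread('pics/q_top.png')[110:260,150:350];b=cv2.imread('pics/q_side.png')[100:280,190:330]
cv2.imwrite('pics/p2.png',np.hstack([cv2.resize(a,(440,330)),cv2.resize(b,(257,330))]))"
```

```text
top
h [ 469.2 -133.4   95.6   14.9   88.4]
bl [474.4 -13.5  95.7  40.1  88.5]
c max() iterable argument is empty
side
h [ 475.1 -186.1    4.5    2.2  -57. ]
bl [476.9 -13.8 100.4  43.6  88.1]
c [662.7 167.   23.3  17.5   8.1]
from [578.1 104.4 221.9  88.4]
[600, 100, 232, 88] [-0.094  0.551 -0.253] 0.04
[0.5781 0.1044 0.2219] [-1.7999e+02 -1.6000e-01  8.8390e+01] [-0.5  0.4 -0.7]Traceback (most recent call last):
  File "b.py", line 7, in <module>
    g=big(cv2.morphologyEx(M["green"].astype(np.uint8),cv2.MORPH_CLOSE,np.ones((5,5))),px,25); print(n,"board",rect(n,g,zt))
  File "h.py", line 29, in big
    return max(cs,key=cv2.contourArea).reshape(-1,2)
           ~~~^^^^^^^^^^^^^^^^^^^^^^^^
ValueError: max() iterable argument is empty
```

View pics/p2.png

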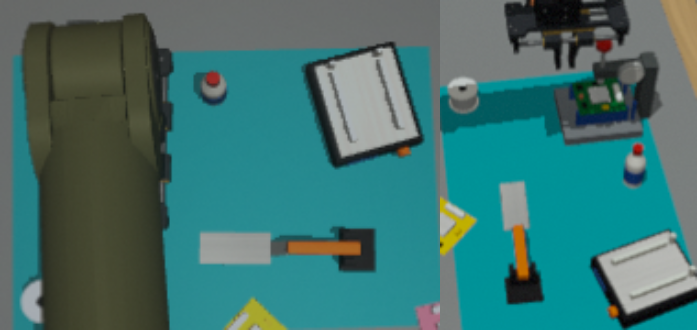

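The spatula lies exactly where it started, the preheater is empty, and the board sits under the foot. Now the cap.

```bash
python3 - <<'E'
from h import *
units([[661,172.3,222,88.4]])
E
```

```text
from [578.   99.2 222.1  88.1]
[661, 172.3, 222, 88.4] [1.894 2.014 0.003] -0.03
```

{"name": "drive_tool", "arguments": {
  "moves": [0.8,0.8,0,0,0,1.6,1.6,0,0,0,1.88,2,0,0,0,1.88,2,0,0,0,1.88,2,0,0,0]
}}

```text
time_s: 21.2
tool_pos: [0.6608, 0.1639, 0.2226]
tool_rot: [180.0, 0.0, 87.5]
force: [0.4, -0.5, 0.1]
grip_width: 0.0007
grasp_force: 0.0
```

```bash
python3 - <<'E'
from h import *
units([[661,172.3,198,88.4],[661,172.3,168,88.4]])
p,d=grab("side"); cv2.imwrite("pics/p3.png",cv2.resize(cv2.cvtColor(p,cv2.COLOR_RGB2BGR)[70:190,210:340],(520,480),interpolation=2))
E
```

```text
from [660.8 163.9 222.6  87.5]
[661, 172.3, 198, 88.4] [ 0.211 -0.005  0.615] -0.09
[661, 172.3, 168, 88.4] [ 0.211 -0.005  1.365] -0.09
```

View pics/p3.png

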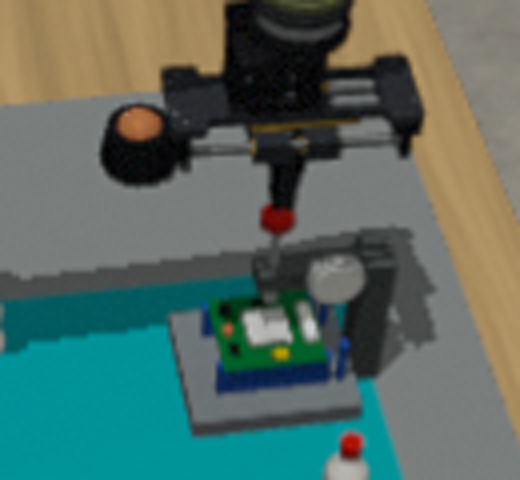

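The closed fingers at (285,195) stand over the cap at (277,218). I'll shift 8 mm along y and press.

{"name": "drive_tool", "arguments": {
  "moves": [0.2,0,0,0,0,0.2,0,0.3,0,0,0.2,0,0.5,0,0,0.2,0,0.65,0,0,0.2,0,0.8,0,0]
}}

```text
time_s: 21.88
tool_pos: [0.6612, 0.1741, 0.1894]
tool_rot: [-180.0, -0.0, 87.7]
force: [-1.4, 0.7, 2.5]
grip_width: 0.0006
grasp_force: 1.0
```

{"name": "drive_tool", "arguments": {
  "moves": [0,0,0.12,0,0,0,0,0.25,0,0,0,0,0.38,0,0,0,0,0.48,0,0,0,0,0.48,0,0]
}}

```text
time_s: 22.5
tool_pos: [0.6615, 0.1741, 0.1704]
tool_rot: [180.0, 0.0, 87.7]
force: [-2.2, -0.7, 3.8]
grip_width: 0.0002
grasp_force: 1.5
```

{"name": "drive_tool", "arguments": {
  "moves": [0,0,0.03,0,0,0,0,0.06,0,0,0,0,0.08,0,0,0,0,0.08,0,0]
}}

```text
time_s: 23.0
tool_pos: [0.6615, 0.1741, 0.1685]
tool_rot: [180.0, -0.0, 87.7]
force: [-3.6, -0.6, 6.9]
grip_width: 0.0001
grasp_force: 3.6
```

{"name": "drive_tool", "arguments": {
  "moves": [0,0,0.03,0,0,0,0,0.05,0,0,0,0,0.05,0,0,0,0,0.05,0,0,0,0,0.05,0,0]
}}

```text
time_s: 23.62
tool_pos: [0.6616, 0.1741, 0.1684]
tool_rot: [179.9, -0.1, 87.7]
force: [-6.6, 0.1, 15.2]
grip_width: 0.0006
grasp_force: 7.4
```

{"name": "drive_tool", "arguments": {
  "moves": [0,0,0,0,0,0,0,0,0,0,0,0,0,0,0,0,0,0,0,0]
}}

```text
time_s: 24.12
tool_pos: [0.6616, 0.1741, 0.1684]
tool_rot: [179.9, -0.1, 87.7]
force: [-7.6, 0.2, 15.0]
grip_width: 0.0004
grasp_force: 7.4
```

Firm contact at about 30 mm of travel, held for a second. Releasing upward.

{"name": "drive_tool", "arguments": {
  "moves": [0,0,-0.15,0,0,0,0,-0.4,0,0,0,0,-0.7,0,0,0,0,-1,0,0,0,0,-1.5,0,0]
}}

```text
time_s: 24.75
tool_pos: [0.6612, 0.1742, 0.2256]
tool_rot: [-179.9, 0.0, 87.7]
force: [-0.7, -0.7, -0.3]
grip_width: 0.0004
grasp_force: 0.0
```

{"name": "drive_tool", "arguments": {
  "moves": [-1,-1,0,0,0,-2,-2,0,0,0,-3.2,-4,0,0,0,-4.4,-5,0,0,0,-5.5,-5,0,0,0]
}}

```text
time_s: 25.38
tool_pos: [0.4532, -0.0325, 0.2259]
tool_rot: [180.0, -0.2, 87.9]
force: [0.2, -1.1, 1.2]
grip_width: 0.0005
grasp_force: 0.0
```

{"name": "drive_tool", "arguments": {
  "moves": [0,0,0,0,0,0,0,0,0,0]
}}

```text
time_s: 25.62
tool_pos: [0.4552, -0.0322, 0.2263]
tool_rot: [179.9, -0.1, 87.6]
force: [-0.2, 0.4, 0.4]
grip_width: 0.0007
grasp_force: 0.0
```

```bash
python3 b.py .062 .661 .172; python3 - <<'E'
from h import *
p=cv2.imread("pics/b_side.png")[:,:,::-1].copy(); print("cap",rect("side",big(masks(p)["red"],(279,125),15),.198))
E
```

```text
[ 0.4552 -0.0322  0.2263] [ 1.7991e+02 -1.2000e-01  8.7620e+01] [-0.2  0.4  0.4]
top board [660.9 172.7  87.8  80.4  -0.7]
max() iterable argument is empty
can z 0.1666
side board [661.8 171.9  87.7  83.8   3.8]
can [642.7 182.4   0.    0.    0. ]
can z 0.1368
cap [660.3 168.1  28.7  22.5  78.2]
```

The board hasn't moved, the cap is back up, and the arm is clear of everything.

```bash
python3 -c "
from cell import env
print(env.sign_off())"
```

```text
the job is handed in; nothing more can be done
None
```

The job is handed in at about 26 s of the 72 s allowed: by my measurements the board lies centred on the stand's rails, the spatula is back on its rest, and the gauge was pressed, held and sprang back up; sign-off returned no verdict.

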